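# Draw the persimmon sample tray out of its rails and hold it up level

### The arm

A 6-joint arm with a two-finger parallel gripper is mounted at the origin on the work surface. World frame = base frame: x ahead of the robot, y to its left, z up, the work surface at z = 0. Lengths are in mm, angles in rad, forces in N, time in s.
With the tool pointing down it reaches from about 400 to 925 mm from the base axis. Payload 12.5 kg.
Tool frame: the origin (TCP) lies at the very end of the fingers, on their centre line; the grasp point (between the pads) lies 19 mm behind it; z points along the fingers, y is the line along which they close (so a half turn about z gives the same grasp; the last joint's range is limited). The gripper opens to 95 mm and grips with 3 to 60 N. Pads are 20 mm wide; open, the fingers measure 119 mm over their backs; the gripper's body (75 mm by 180 mm) begins 59 mm behind the grasp point.
Start: joints at [1.169, 0.491, 1.559, -0, 1.092, -0.106], TCP at [182.174, 597.881, 193.661] pointing down, gripper open.
Joint ranges: [-3.1, 3.1], [-0.84, 2.19], [0.05, 2.79], [-1.13, 4.28], [0.06, 2.93], [-2.69, 2.69]. Speed limits (rad/s): [2.22, 2.22, 2.79, 3.14, 3.14, 3.14].

### API

Orientations are given as [roll, pitch, yaw] about the fixed x, y, z axes, in that order (R = Rz(yaw) Ry(pitch) Rx(roll)).
In Python, from cell import state, imaging, env, spot_in, mark_of gives the robot as it stands. The module is installed in compiled form; this text tells all that it offers.
- The arm moves only by the tool step_arm, never from a script. Its argument "increments" is a list of rows, each an object with "slide": the shift along the tool's x, y, z in m, a list of three; "roll": the turn about the tool's z in rad. A call has 1 to 5 rows; each row is the pose to reach, as a shift and turn from the pose commanded when the call began, along the tool's axes at that moment; what a row does not reach only later rows make up. A row lasts 1/8 s, in which the tool goes at most 62.5 mm and 10.7 degrees, less where a joint would pass 70% of its speed; a pose out of reach is approached as far as the arm can. A call with a gripper value outside its range is refused whole. "fingers" is the opening, from 0 (shut) to 1 (fully open), set as the call begins (left out, the last holds). The fingers move at their own pace and stop on an object; the grip force is fixed at half the most. Time passes only in rows, so rows that repeat a pose let the fingers close. It gives the time, the measured TCP pose, the force, the opening and the grip force at its end, in the units of the state.
- state(): the state, without advancing time (a new reading comes with each control period).
- imaging.read_camera(name): name is "scene" or "top" or "wrist"; returns a dict with "color" (400x640x3 uint8, red, green, blue), "z_map" (400x640 float32, mm along the optical axis (not along the pixel's ray), 0 where there is no reading), "intrinsics" (3x3 intrinsics, pixels), "camera_from_world" (4x4, takes a point from world to camera coordinates). Camera axes: x right, y up, looking along -z (the intrinsics and any distortion apply to the point x, -y, -z); pixel columns grow to the right and rows downward; lengths in mm; the calibration is good to about 2 mm. A picture is of the moment at which its call begins.
- env.job_done(): hands the job in; it is judged then, once.
Trained networks look in the newest picture that a camera, given by its name, has taken for a name from the list of things; names that differ only in an ending like _2 or _b are one class to them, and where a whole thing is asked for, a point or a joint stands for the part that bears it (a point fixed in the world has none). Each returns a list of dicts, best first, with "confidence" (0 to 1); they miss things now and then, are a little off and sometimes report something else, mostly with a low value. They report only what shows in the picture. A call takes as long as a camera call. They do not tell look-alikes from the thing itself.
- spot_in(camera, target): "bbox" ([left, top, right, bottom] in pixels, round what is visible of it).
- mark_of(camera, target): "uv" ([column, row] in pixels: a listed point, or the origin of a listed thing).
The state is a dict: "t": time; "joints": joint angles; "qvel": joint speeds; "tau": joint torques, N m; "eef_pos": TCP position; "tcp_rot": TCP orientation; "ft_force": force on the tool from outside, world axes, zero at the start; "moment": the same for the moment, N m; "opening": opening from 0.0 (shut) to 1.0 (fully open); "grip_force": force on a finger pad.
Only numpy, scipy, OpenCV 4.12 (cv2) and the standard library are available. Lean on these libraries where they do the work, as an engineer would, in place of code of your own. Each camera call takes 0.05 s, during which the arm holds its last target. There are 200 camera calls.

### The job

Slide the white sample tray with its two persimmons along the bench until it is completely out of the open end of the dark steel rails that hold it down, then lift it by its blue handle so that its underside is at least 10 cm above the bench. Finish while still holding it up there, level and steady, with both persimmons in it; do not tip the tray on the way and leave the loose persimmon, the tape roll and the glue bottle alone.

Things in the scene. Friction and masses are not known exactly. Their poses are not given: they have to be found in the camera images.
- rails: Fixed dark steel U on the bench, 186 (x) by 140 (y), 17 mm tall; heading varies +-35 deg. Origin at bench level midway between the rails, z up. Rails run along y from -65 to +65 mm; +y is the open end (roughly robot's left), a stop closes -y. Inner walls x = +-83 mm; inward lips (z 12 to 17 mm, inner edge x = +-69 mm) hold the tray's flanges down.
- mouth (a point): Middle of the rails' open end, on the bench, 65 mm along +y from the rails' origin (same axes). The tray slides out here along +y; it is free of the lips, and can be lifted, only when its origin is 80 mm or more beyond this point.
- tray: Loose white tray, 0.44 to 0.71 kg with fruit, sliding on the bench in the rails (3 mm side play, 4 mm under the lips). Origin: centre of underside, z up, y along the rails to the open end; starts at y = 18 to 40 mm in the rails' frame. 130 (x) by 160 (y), walls 24 mm tall, floor 4 mm, a cross wall makes two pockets along y; flanges (z 2 to 8 mm) make it 160 mm wide in x.
- handle (a point): Centre of the level bar of the tray's rigid blue hoop handle, 118 mm above the tray's underside, over its centre (same axes). The bar runs 130 mm along the tray's x between two uprights at x = +-62 mm; it is 14 mm thick along y and 18 mm tall, so fingers from above close on it along the tray's y.
- fruit_a: Orange persimmon 66 mm across and 49 mm tall with a green calyx and a stub of stem, flat underside (origin at its centre), 0.08 to 0.17 kg, loose in the tray's pocket on the +y side.
- fruit_b: The same kind of persimmon in the tray's pocket on the -y side.
- stray_fruit: A third persimmon, same size, standing on the bench; leave alone. Origin: centre of the underside.
- tape_roll: Brown roll of packing tape lying flat, 96 mm across, 48 mm tall; leave alone. Origin: centre of the underside.
- glue: Yellow glue bottle with a red cap, 52 mm across, 110 mm tall, standing; leave alone. Origin: centre of the underside.
There are look-alikes about, which are no part of the job. There is more than one size of the tray; the job needs the smaller. What is shaped like the fruit_a but purple is not meant.

How it is judged:
By the outcome, as a careful person would: the job done as asked, in the order asked, and still so for the second after the job is handed in, while the arm keeps its last pose, push and grip.
It also fails if it takes over 37 s, if anything falls off the work surface, if the arm or the gripper's body presses on something with over 40 N, if the wrist force passes 120 N, or if a joint passes its speed limit or range.

## Working session

There is one attempt and no reset: what is moved stays moved. The work goes in short steps, Python scripts to look and compute and a tool call to move; the robot and the scene stay as the last step left them, time stands still between calls to the robot, and variables do not carry over. Pictures are saved under pics/ and viewed, at most 10 in all, crops included, and the job is handed in when it is done.

Besides the shell and the picture viewer there is one more tool, called after "Request:" as name([rows], argument=value, ...), one row to a line, values as JSON. step_arm: Moves the arm, as the interface text tells. Its arguments: {"type":"object","properties":{"increments":{"type":"array"},"fingers":{"type":"number"}},"required":["increments"]}

```bash
mkdir -p pics
cat > h.py <<'E'
import numpy as np, cv2
from cell import state, imaging, env, spot_in, mark_of
def cam(n):
    c=imaging.read_camera(n); return c
def px(c,u,v,z=None,plane=None):
    K=c["intrinsics"];T=np.linalg.inv(c["camera_from_world"])
    d=np.array([(u-K[0,2])/K[0,0],-(v-K[1,2])/K[1,1],-1.0])
    o=T[:3,3]; r=T[:3,:3]@d
    if plane is not None: return o+r*(plane-o[2])/r[2]
    return o+r*z
def cloud(c):
    K=c["intrinsics"];T=np.linalg.inv(c["camera_from_world"]);Z=c["z_map"]
    v,u=np.mgrid[:400,:640]
    d=np.stack([(u-K[0,2])/K[0,0]*Z,-(v-K[1,2])/K[1,1]*Z,-Z],-1)
    P=d@T[:3,:3].T+T[:3,3]; P[Z==0]=np.nan; return P
def save(c,n): cv2.imwrite("pics/"+n,c["color"][:,:,::-1])
E
python3 - <<'E'
from h import *
print(state())
for n in("top","scene"):
    c=cam(n);save(c,n+"1.png")
    np.savez(n+"1.npz",**c)
    for t in("tray","handle","mouth","rails","fruit_a"):
        print(n,t,[( [round(x) for x in d["uv"]],round(d["confidence"],2)) for d in mark_of(n,t)])
E
```

```text
{'t': 0.0, 'joints': array([ 1.16938003e+00,  4.91535898e-01,  1.55941928e+00, -8.38246449e-06,
        1.09172714e+00, -1.05608801e-01]), 'qvel': array([ 1.91130983e-04, -5.98312369e-04,  8.58201184e-04,  2.62236938e-05,
       -5.36606889e-04,  1.02279413e-03]), 'tau': array([-3.99230965e-03, -6.12635350e+01, -2.58185613e+01,  6.91555836e-02,
        4.80970333e-02, -8.15076237e-05]), 'eef_pos': array([182.07878409, 597.61832489, 193.08685713]), 'tcp_rot': array([-3.14050827e+00, -1.07471475e-04,  2.84578896e+00]), 'ft_force': array([ 0.47492061, -0.28250555,  0.21688368]), 'moment': array([-0.02426183, -0.03671924,  0.00922429]), 'grip_force': 0.0, 'opening': 0.9966972861134991}
top tray [([188, 249], 0.71), ([330, 220], 0.7)]
top handle [([334, 206], 0.88), ([166, 237], 0.79)]
top mouth [([316, 217], 0.29)]
top rails []
top fruit_a [([315, 213], 0.72), ([326, 278], 0.69), ([345, 223], 0.66), ([317, 165], 0.37)]
scene tray [([308, 218], 0.93), ([462, 284], 0.71)]
scene handle [([302, 186], 0.92), ([470, 234], 0.83)]
scene mouth []
scene rails []
scene fruit_a [([305, 206], 0.76), ([315, 226], 0.73), ([353, 187], 0.71)]
```

View pics/top1.png

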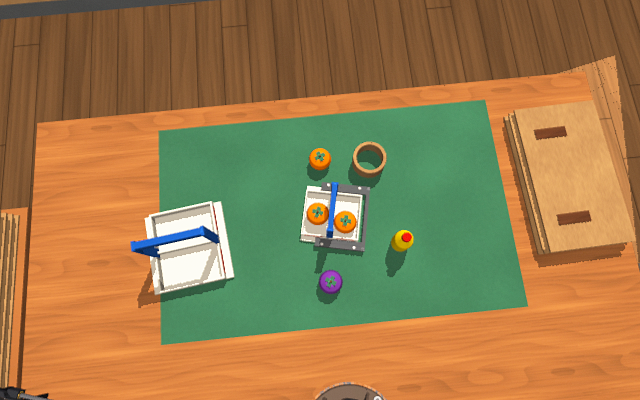

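View pics/scene1.png

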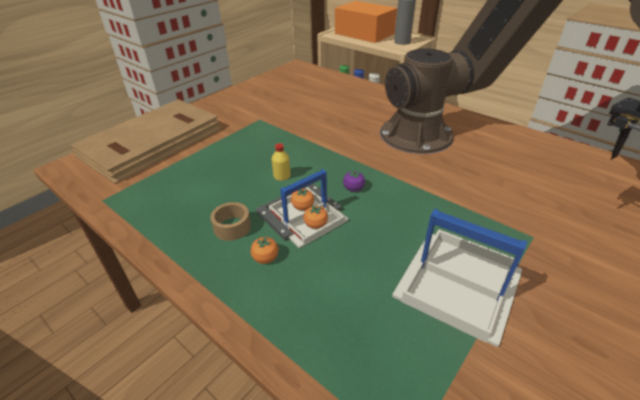

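The top view shows the small tray at about (334,215) in rails that open to the image left (+y). The big decoy tray is at (190,247), the tape at (369,157), the stray fruit at (319,158), the purple fruit at (331,281) and the glue at (402,240).

Run:
```python
from h import *
for n,box in(("top",(290,170,380,260)),("scene",(255,165,360,250))):
    c=dict(np.load(n+"1.npz"));P=cloud(c);R,G,B=[c["color"][...,i].astype(int) for i in range(3)]
    m=np.zeros((400,640),bool);m[box[1]:box[3],box[0]:box[2]]=1
    b=m&(B>R+50)&(B>G+30)&(P[...,2]>90)
    Q=P[b]; top=Q[Q[:,2]>np.nanpercentile(Q[:,2],50)-6]
    r=cv2.minAreaRect(top[:,:2].astype(np.float32)); print(n,"handle",len(top),np.median(top[:,2]),r, top.mean(0))
    u,s,vt=np.linalg.svd(top[:,:2]-top[:,:2].mean(0),full_matrices=False);print("bar ang",np.degrees(np.arctan2(vt[0,1],vt[0,0])))
    w=m&(R>170)&(G>170)&(B>160)&(P[...,2]<40)&(P[...,2]>-5)
    Q=P[w];print("white",len(Q),cv2.minAreaRect(Q[:,:2].astype(np.float32)))
    d=m&(abs(R-G)<20)&(abs(B-G)<20)&(R<130)&(P[...,2]>9)&(P[...,2]<25)
    Q=P[d];print("rail",len(Q),np.median(Q[:,2]),cv2.minAreaRect(Q[:,:2].astype(np.float32)))
    T=c["color"][box[1]:box[3],box[0]:box[2],::-1];cv2.imwrite(f"pics/{n}_c.png",cv2.resize(T,None,fx=6,fy=6,interpolation=cv2.INTER_CUBIC))
c=dict(np.load("top1.npz"));P=cloud(c)
for k,(u,v) in dict(big=(190,247),bigL=(228,270),bigT=(218,205),glue=(403,239),stray=(319,158),tape=(369,145),bluebig=(175,240),bluebigend=(215,236)).items(): print(k,P[v,u].round())
```

```text
top handle 264 126.62928748817774 ((575.171875, -12.150226593017578), (15.896319389343262, 129.13104248046875), 78.01850128173828) [574.06905883 -12.91333649 126.48516299]
bar ang 167.83508055185473
white 1476 ((576.0621337890625, -14.51861572265625), (163.05274963378906, 178.69869995117188), 77.50873565673828)
rail 885 16.542155643773185 ((569.4905395507812, -43.88556671142578), (139.59349060058594, 186.96653747558594), 77.75300598144531)
scene handle 221 124.67381872732153 ((577.06982421875, -12.115839004516602), (16.439577102661133, 130.79205322265625), 77.91179656982422) [579.71069058 -11.45871005 124.30902203]
bar ang -12.134564483435291
white 409 ((573.688720703125, -7.181732177734375), (156.901611328125, 155.8028564453125), 73.8665542602539)
rail 817 14.809597232857413 ((532.0699462890625, -13.002395629882812), (183.56117248535156, 278.829833984375), 76.89436340332031)
big [524. 390.  12.]
bigL [449. 287.  13.]
bigT [637. 307.  10.]
glue [ 473. -186.  109.]
stray [733.   6.  55.]
tape [ 763. -142.   39.]
bluebig [519. 377. 171.]
bluebigend [540. 309.  54.]
```

View pics/top_c.png

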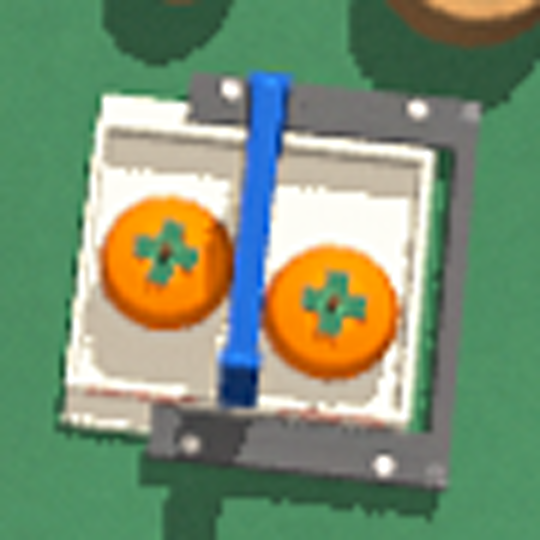

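Request:
step_arm([
  {"slide": [-0.023,-0.019,0],"roll": -0.02},
  {"slide": [-0.065,-0.055,0],"roll": -0.04},
  {"slide": [-0.11,-0.093,0],"roll": -0.084},
  {"slide": [-0.156,-0.132,0],"roll": -0.084},
  {"slide": [-0.2,-0.169,0],"roll": -0.084},
], fingers=1)

```text
t: 1.23
eef_pos: [325.0, 376.3, 193.8]
tcp_rot: [3.141, 0.0, 2.93]
ft_force: [1.6, 0.2, 0.2]
opening: 1.003
grip_force: 0.0
```

Request:
step_arm([
  {"slide": [-0.042,-0.042,0],"roll": 0},
  {"slide": [-0.084,-0.084,0],"roll": 0},
  {"slide": [-0.126,-0.126,0],"roll": 0},
  {"slide": [-0.168,-0.168,0],"roll": 0},
  {"slide": [-0.21,-0.21,0],"roll": 0},
])

```text
t: 1.85
eef_pos: [486.3, 126.7, 193.9]
tcp_rot: [3.141, 0.001, 2.93]
ft_force: [0.7, -0.0, 0.0]
opening: 0.999
grip_force: 0.0
```

Request:
step_arm([
  {"slide": [-0.035,-0.035,0],"roll": 0},
  {"slide": [-0.07,-0.07,0],"roll": 0},
  {"slide": [-0.1,-0.1,0],"roll": 0},
  {"slide": [-0.118,-0.118,0],"roll": 0},
  {"slide": [-0.118,-0.118,0],"roll": 0},
])

```text
t: 2.48
eef_pos: [576.2, -12.5, 193.3]
tcp_rot: [3.141, -0.0, 2.928]
ft_force: [0.9, 0.6, 0.5]
opening: 0.999
grip_force: 0.0
```

Run:
```python
from h import *
s=state();print(s["eef_pos"],s["tcp_rot"],s["ft_force"])
c=cam("wrist");save(c,"w1.png");P=cloud(c)
R,G,B=[c["color"][...,i].astype(int) for i in range(3)]
b=(B>R+50)&(B>G+30)&(P[...,2]>110)
Q=P[b];Q=Q[np.hypot(Q[:,0]-576,Q[:,1]+12)<110]
print(len(Q),np.median(Q[:,2]),cv2.minAreaRect(Q[:,:2].astype(np.float32)))
```

```text
[576.24834066 -12.4948368  193.29278706] [ 3.14146870e+00 -4.02136256e-04  2.92818697e+00] [0.88311858 0.58904142 0.46481929]
2612 126.57515204484918 ((574.5540161132812, -12.613500595092773), (16.852121353149414, 129.6894989013672), 77.89519500732422)
```

View pics/w1.png

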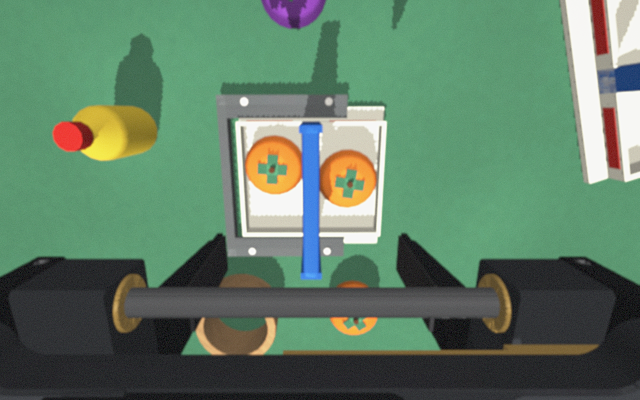

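The wrist view shows the blue bar at column 311, centred between the open fingers and square to them. The measured bar centre is within 2 mm of the TCP, so I'm descending and closing.

Request:
step_arm([
  {"slide": [0.001,0,0.03],"roll": 0},
  {"slide": [0.001,0,0.06],"roll": 0},
  {"slide": [0.001,0,0.082],"roll": 0},
  {"slide": [0.001,0,0.095],"roll": 0},
  {"slide": [0.001,0,0.095],"roll": 0},
])

```text
t: 3.15
eef_pos: [574.5, -10.7, 98.3]
tcp_rot: [3.142, -0.001, 2.931]
ft_force: [0.6, -0.5, 0.5]
opening: 0.995
grip_force: 0.0
```

Request:
step_arm([
  {"slide": [0,0,0],"roll": 0},
  {"slide": [0,0,0],"roll": 0},
  {"slide": [0,0,0],"roll": 0},
  {"slide": [0,0,0],"roll": 0},
  {"slide": [0,0,0],"roll": 0},
], fingers=0)

```text
t: 3.78
eef_pos: [575.0, -11.5, 98.7]
tcp_rot: [3.141, 0.0, 2.93]
ft_force: [0.7, -0.4, 0.6]
opening: 0.532
grip_force: 0.0
```

Request:
step_arm([
  {"slide": [0,0,0],"roll": 0},
  {"slide": [0,0,0],"roll": 0},
  {"slide": [0,0,0],"roll": 0},
])

```text
t: 4.15
eef_pos: [575.0, -11.5, 98.6]
tcp_rot: [3.142, -0.0, 2.93]
ft_force: [0.8, -0.3, -0.9]
opening: 0.217
grip_force: 0.0
```

Request:
step_arm([
  {"slide": [0,0,0],"roll": 0},
  {"slide": [0,0,0],"roll": 0},
  {"slide": [0,0,0],"roll": 0},
  {"slide": [0,0,0],"roll": 0},
])

```text
t: 4.65
eef_pos: [575.0, -11.6, 98.6]
tcp_rot: [-3.142, 0.0, 2.93]
ft_force: [-0.9, -3.1, 0.1]
opening: 0.143
grip_force: 30.0
```

Request:
step_arm([
  {"slide": [0,0.001,0],"roll": 0},
  {"slide": [0,0.003,0],"roll": 0},
  {"slide": [0,0.006,0],"roll": 0},
  {"slide": [0,0.01,0],"roll": 0},
  {"slide": [0,0.014,0],"roll": 0},
])

```text
t: 5.28
eef_pos: [578.0, 2.5, 98.6]
tcp_rot: [3.141, 0.0, 2.93]
ft_force: [-0.7, -3.4, 0.3]
opening: 0.145
grip_force: 30.0
```

Request:
step_arm([
  {"slide": [0,0.006,0],"roll": 0},
  {"slide": [0,0.013,0],"roll": 0},
  {"slide": [0,0.02,0],"roll": 0},
  {"slide": [0,0.027,0],"roll": 0},
  {"slide": [0,0.033,0],"roll": 0},
])

```text
t: 5.9
eef_pos: [584.9, 35.0, 98.6]
tcp_rot: [3.141, -0.0, 2.93]
ft_force: [-1.4, -3.0, 0.9]
opening: 0.145
grip_force: 30.0
```

Request:
step_arm([
  {"slide": [0,0.007,0],"roll": 0},
  {"slide": [0,0.014,0],"roll": 0},
  {"slide": [0,0.021,0],"roll": 0},
  {"slide": [0,0.028,0],"roll": 0},
  {"slide": [0,0.035,0],"roll": 0},
])

```text
t: 6.52
eef_pos: [592.3, 69.1, 98.6]
tcp_rot: [3.142, -0.0, 2.93]
ft_force: [-1.3, -3.5, 0.9]
opening: 0.144
grip_force: 30.0
```

Run:
```python
from h import *
s=state();print(s["eef_pos"],s["tcp_rot"],s["ft_force"],s["moment"],s["opening"])
c=cam("top");P=cloud(c);R,G,B=[c["color"][...,i].astype(int) for i in range(3)]
save(c,"t2.png")
b=(R>200)&(B<60)&(G>100)&(G<190)
w=(R>170)&(G>170)&(B>160)&(P[...,2]<40)&(P[...,2]>-5)&(P[...,1]<220)&(P[...,0]<700)&(P[...,0]>450)
Q=P[w&(P[...,1]>-120)];print("white",len(Q),cv2.minAreaRect(Q[:,:2].astype(np.float32)),np.percentile(Q[:,2],[5,50,95]))
```

```text
[592.27244314  69.14384571  98.61664808] [ 3.14153287e+00 -4.71742578e-05  2.92979578e+00] [-1.32499586 -3.53694871  0.91672696] [-0.51883725  0.13518206 -0.02806664] 0.1435387940077268
white 16 ((560.9644775390625, -83.3671875), (8.53806209564209, 177.93594360351562), 77.67496490478516) [11.92388192 16.13080571 23.0332985 ]
```

Request:
step_arm([
  {"slide": [0,0.007,0],"roll": 0},
  {"slide": [0,0.014,0],"roll": 0},
  {"slide": [0,0.021,0],"roll": 0},
  {"slide": [0,0.028,0],"roll": 0},
  {"slide": [0,0.034,0],"roll": 0},
])

```text
t: 7.2
eef_pos: [599.4, 102.4, 98.6]
tcp_rot: [3.142, -0.0, 2.93]
ft_force: [-0.4, -3.1, 1.5]
opening: 0.145
grip_force: 30.0
```

Request:
step_arm([
  {"slide": [0,0.006,0],"roll": 0},
  {"slide": [0,0.012,0],"roll": 0},
  {"slide": [0,0.018,0],"roll": 0},
  {"slide": [0,0.022,0],"roll": 0},
  {"slide": [0,0.022,0],"roll": 0},
])

```text
t: 7.82
eef_pos: [604.1, 124.2, 98.7]
tcp_rot: [3.141, 0.0, 2.93]
ft_force: [0.1, 2.9, 0.7]
opening: 0.142
grip_force: 30.0
```

Run:
```python
from h import *
s=state();print(s["eef_pos"],s["ft_force"],s["opening"])
for n in("wrist","scene","top"):
    c=cam(n);save(c,n+"3.png");P=cloud(c)
    if n=="wrist": a=c["color"]
    elif n=="scene": b=c["color"]
    R,G,B=[c["color"][...,i].astype(int) for i in range(3)]
    d=(abs(R-G)<20)&(abs(B-G)<20)&(R<130)&(P[...,2]>13)&(P[...,2]<20)&(abs(P[...,0]-570)<120)&(abs(P[...,1]+44)<100)
    Q=P[d];print(n,"rail",len(Q),cv2.minAreaRect(Q[:,:2].astype(np.float32)) if len(Q) else"")
cv2.imwrite("pics/m3.png",cv2.resize(np.vstack([a,b])[:,:,::-1],(480,600)))
```

```text
[604.14277879 124.19922234  98.65440946] [0.14887367 2.87964565 0.66184076] 0.14239706068999744
wrist rail 9014 ((590.1821899414062, -34.98487854003906), (167.0117950439453, 224.62973022460938), 77.79510498046875)
scene rail 630 ((570.7020263671875, -44.33026885986328), (141.54652404785156, 186.82015991210938), 78.0398178100586)
top rail 724 ((569.2062377929688, -43.44941711425781), (139.41416931152344, 186.65115356445312), 77.9985580444336)
```

View pics/m3.png

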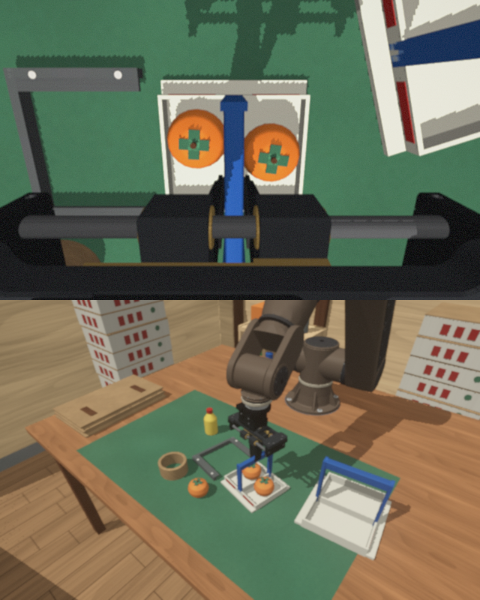

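The wrist half of the view shows the tray (160–305, 80–195) clear of the rails' ends (column 143), with both persimmons inside. The scene half agrees, so I'm lifting gently.

Request:
step_arm([
  {"slide": [0,0,-0.001],"roll": 0},
  {"slide": [0,0,-0.003],"roll": 0},
  {"slide": [0,0,-0.006],"roll": 0},
  {"slide": [0,0,-0.01],"roll": 0},
  {"slide": [0,0,-0.015],"roll": 0},
])

```text
t: 8.6
eef_pos: [604.0, 123.4, 113.9]
tcp_rot: [3.142, -0.0, 2.93]
ft_force: [0.6, -0.3, -5.4]
opening: 0.144
grip_force: 30.0
```

Request:
step_arm([
  {"slide": [0,0,-0.006],"roll": 0},
  {"slide": [0,0,-0.013],"roll": 0},
  {"slide": [0,0,-0.02],"roll": 0},
  {"slide": [0,0,-0.027],"roll": 0},
  {"slide": [0,0,-0.034],"roll": 0},
])

```text
t: 9.22
eef_pos: [604.0, 123.4, 148.2]
tcp_rot: [3.141, 0.0, 2.93]
ft_force: [-0.4, 0.2, -5.8]
opening: 0.142
grip_force: 30.0
```

Request:
step_arm([
  {"slide": [0,0,-0.008],"roll": 0},
  {"slide": [0,0,-0.016],"roll": 0},
  {"slide": [0,0,-0.024],"roll": 0},
  {"slide": [0,0,-0.032],"roll": 0},
  {"slide": [0,0,-0.04],"roll": 0},
])

```text
t: 9.85
eef_pos: [604.0, 123.4, 188.2]
tcp_rot: [3.141, 0.0, 2.93]
ft_force: [-0.4, -0.9, -6.1]
opening: 0.14
grip_force: 30.0
```

Request:
step_arm([
  {"slide": [0,0,-0.008],"roll": 0},
  {"slide": [0,0,-0.016],"roll": 0},
  {"slide": [0,0,-0.024],"roll": 0},
  {"slide": [0,0,-0.032],"roll": 0},
  {"slide": [0,0,-0.039],"roll": 0},
])

```text
t: 10.48
eef_pos: [604.0, 123.4, 227.2]
tcp_rot: [3.141, 0.0, 2.93]
ft_force: [0.1, -0.1, -5.4]
opening: 0.145
grip_force: 30.0
```

Request:
step_arm([
  {"slide": [0,0,-0.005],"roll": 0},
  {"slide": [0,0,-0.007],"roll": 0},
  {"slide": [0,0,-0.007],"roll": 0},
  {"slide": [0,0,-0.007],"roll": 0},
  {"slide": [0,0,-0.007],"roll": 0},
])

```text
t: 11.1
eef_pos: [603.9, 123.4, 233.4]
tcp_rot: [-3.142, -0.0, 2.93]
ft_force: [0.7, 0.2, -5.1]
opening: 0.143
grip_force: 30.0
```

Run:
```python
from h import *
s=state();print(s["eef_pos"],s["ft_force"],s["moment"],s["opening"],abs(s["qvel"]).max())
a=cam("wrist");b=cam("scene")
for c in(a,b):
    P=cloud(c);R,G,B=[c["color"][...,i].astype(int) for i in range(3)]
    w=(R>130)&(abs(R-B)<50)&(abs(P[...,0]-604)<110)&(abs(P[...,1]-124)<110)&(P[...,2]>90)&(P[...,2]<175)
    Q=P[w]; Q=Q[:,:]
    e=np.array([[.9777,-.2101],[.2101,.9777]]); L=(Q[:,:2]-[604.1,124.2])@e.T
    print(len(Q),np.nanpercentile(Q[:,2],[2,25,50,75,98]).round())
    for k in(0,1): print(k,[(x,np.round(np.percentile(Q[abs(L[:,k]-x)<8,2],[5,50,95])) if (abs(L[:,k]-x)<8).sum()>5 else None) for x in(-75,-60,60,75)])
cv2.imwrite("pics/m4.png",cv2.resize(np.vstack([a["color"],b["color"]])[:,:,::-1],(480,600)))
```

```text
[603.90964877 123.42568839 233.43241184] [ 0.74328293  0.15492083 -5.11412507] [ 0.01727273  0.04037672 -0.02821373] 0.14300695855484125 0.0024382521209689975
13877 [137. 138. 139. 143. 159.]
0 [(-75, array([141., 142., 144.])), (-60, array([138., 142., 159.])), (60, array([137., 138., 140.])), (75, None)]
1 [(-75, array([138., 142., 159.])), (-60, array([137., 139., 158.])), (60, array([138., 139., 158.])), (75, array([138., 142., 159.]))]
2096 [136. 138. 142. 151. 158.]
0 [(-75, array([139., 141., 142.])), (-60, array([136., 150., 158.])), (60, array([140., 151., 158.])), (75, array([137., 141., 147.]))]
1 [(-75, array([136., 146., 157.])), (-60, array([136., 140., 157.])), (60, array([136., 140., 157.])), (75, array([140., 150., 158.]))]
```

View pics/m4.png

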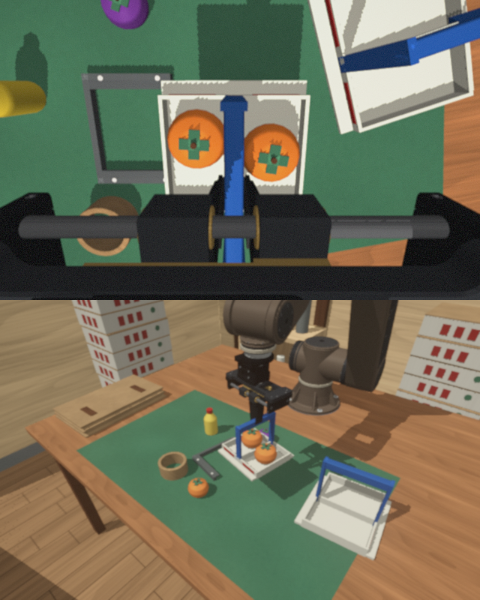

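The tray hangs level in both views (floor 138 mm on both sides, so the underside is at about 134 mm). Both persimmons are inside at (196,138) and (271,150), and nothing else has moved.

```bash
python3 -c "
from cell import env; print(env.job_done())"
```

```text
the job is handed in; nothing more can be done
None
```

I slid the tray fully out of the rails and handed the job in at about 11 s, still gripping it by the handle with its underside about 134 mm above the bench, level and steady, with both persimmons in it and nothing else moved; no verdict came back.

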